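# Fit the interlocking circuit blocks and power the board

### The arm

A 7-joint arm with a two-finger parallel gripper is mounted at the origin on the work surface. World frame = base frame: x ahead of the robot, y to its left, z up, the work surface at z = 0. Lengths are in m, angles in rad, forces in N, time in s.
With the tool pointing down it reaches from about 0.4 to 0.85 m from the base axis. Payload 4.5 kg.
Tool frame: the origin (TCP) lies on the mounting face of the last link; the fingertips stand 173 mm ahead of it and the grasp point (between the pads) lies 155 mm ahead of it; z points along the fingers, y is the line along which they close (so a half turn about z gives the same grasp; the last joint's range is limited). The gripper opens to 85 mm and grips with 20 to 120 N. Pads are 22 mm wide; open, the fingers measure 114 mm over their backs; the gripper's body (76 mm by 85 mm) begins 54 mm behind the grasp point. The pads swing forward as they close: fully open they stand 13 mm farther back than shut.
Start: joints at [1.27, 0.689, -0.195, 1.565, 0.157, 0.902, -0.215], TCP at [0.205, -0.59, 0.405] pointing down, gripper open.
Joint ranges: [-3.01, 3.01], [-0.46, 2.08], [-1.47, 1.51], [0.13, 2.56], [-1, 4.14], [0.04, 2.09], [-2.66, 2.66]. Speed limits (rad/s): [2.57, 2.57, 3.14, 3.14, 3.14, 3.14, 3.14].

### API

Orientations are given as a rotation vector (axis times angle).
In Python, from workcell import env gives the robot as it stands. Calls block until the motion is done:
- env.goto(position, orientation): joint-space move of the TCP to a pose.
- env.servo_line(position, ori=None, v=0.15): straight line of the TCP; ori=None keeps the orientation; v is the mean speed in m/s.
- env.move_joints(angles): joint-space move.
- env.grip(opening, effort=None): finger opening in m; effort is the grip in N (None keeps the last); returns when the fingers have stopped.
- env.hold(seconds).
- env.ik(position, orientation): joint angles nearest the present ones, or None.
- env.get_obs(): the state.
- env.snapshot(name): name is "scene" or "top" or "wrist"; returns a dict with "pixels" (384x512x3 uint8, red, green, blue), "fov_y" (degrees; the focal length in pixels is half the picture's height over the tangent of half this angle, whatever the lens; pixels are square), "cx", "cy" (the principal point, pixels), "rvec" (rotation vector, rad) and "tvec" (3), from world to camera coordinates, as OpenCV has them. Camera axes: x right, y down, z forward; pixel columns grow to the right and rows downward; lengths in m; the calibration is good to about 2 mm. The wrist camera is an equidistant fisheye: a pixel r from the principal point sees the ray r / f radians off the axis. A picture is of the moment at which its call begins. There is no depth.
A pose or a line that the arm cannot do raises env.MotionError and nothing moves.
- env.sign_off(): hands the job in, once; it reports no verdict.
The state is a dict: "time_s": time; "q": joint angles; "qvel": joint speeds; "joint_torque": joint torques, N m; "tool_pos": TCP position; "tcp_rot": TCP orientation; "force": force on the tool from outside, world axes, zero at the start; "ft_torque": the same for the moment, N m; "width": finger opening in m.
Only numpy, scipy, OpenCV 4.12 (cv2) and the standard library are available. Lean on these libraries where they do the work, as an engineer would, in place of code of your own. Each camera call takes 0.05 s, during which the arm holds its last target. There are 200 camera calls.

### The job

Set up the circuit board for the next class: switch the supply toggle on the orange block off (towards the near rail) before any block goes in, then lift the yellow lamp block out of the blue parts bin and gather the other circuit blocks lying on the bench (some may be missing; their places stay empty), and fit each into the place of its own colour, turned so that its tabs interlock, it lies flush with the rails and is let go. When all the blocks that are there are home, switch the toggle fully on again. Leave the grey spare in the bin and everything else on the bench where it is.

Things in the scene. Friction and masses are not known exactly. Their poses are not given: they have to be found in the camera images.
- lamp_grip (a point): lamp block: yellow plate 58 x 58 x 12 mm, on its middle a yellow square housing 24 x 24 x 32 mm to grip (amber bulb on top, under 63 mm in all), 70 g. Point on the axis 33 mm above the underside; block's axes, x and y along the sides. Knob tabs: far (+x) side (gold, 11 mm to +y of the middle) and -y side; socket: -x side; +y side flat. Starts in the bin.
- place_lamp (a point): place of the lamp block on the board (far row, left; its floor is yellow): where the block's grip point comes when the block is home, 41 mm above the bench; axes are the board's, and the home block's axes point the same ways (not half a turn off)
- buzzer_grip (a point): buzzer block: red plate 58 x 58 x 12 mm, on its middle a red square housing 24 x 24 x 32 mm to grip (black buzzer disc on top, under 63 mm in all), 70 g. Point on the axis 33 mm above the underside; block's axes, x and y along the sides. Knob tabs: far (+x) side (gold, middle), -x and -y sides; socket: +y side. On the bench, any yaw; may be missing.
- place_buzzer (a point): place of the buzzer block on the board (far row, middle; its floor is red): where the block's grip point comes when the block is home, 41 mm above the bench; axes are the board's, and the home block's axes point the same ways (not half a turn off)
- motor_grip (a point): motor block: blue plate 58 x 58 x 12 mm, on its middle a blue square housing 24 x 24 x 32 mm to grip (steel motor can with a thin shaft on top, under 63 mm in all), 70 g. Point on the axis 33 mm above the underside; block's axes, x and y along the sides. Knob tabs: far (+x) side (gold, 11 mm to -y of the middle) and -x side; socket: +y side; -y side flat. On the bench, any yaw; may be missing.
- place_motor (a point): place of the motor block on the board (far row, right; its floor is blue): where the block's grip point comes when the block is home, 41 mm above the bench; axes are the board's, and the home block's axes point the same ways (not half a turn off)
- meter_grip (a point): meter block: white plate 58 x 58 x 12 mm, on its middle a white square housing 24 x 24 x 32 mm to grip (small black-framed meter on top, under 63 mm in all), 70 g. Point on the axis 33 mm above the underside; block's axes, x and y along the sides. Knob tabs: near (-x) side (gold, 11 mm to -y of the middle) and +x side; socket: -y side; +y side flat. On the bench, any yaw; may be missing.
- place_meter (a point): place of the meter block on the board (near row, left; its floor is white): where the block's grip point comes when the block is home, 41 mm above the bench; axes are the board's, and the home block's axes point the same ways (not half a turn off)
- resistor_grip (a point): resistor block: green plate 58 x 58 x 12 mm, on its middle a green square housing 24 x 24 x 32 mm to grip (banded resistor on top, under 63 mm in all), 70 g. Point on the axis 33 mm above the underside; block's axes, x and y along the sides. Knob tabs: near (-x) side (gold, 11 mm to +y of the middle) and +y side; sockets: +x and -y sides. On the bench, any yaw; may be missing.
- place_resistor (a point): place of the resistor block on the board (near row, middle; its floor is green): where the block's grip point comes when the block is home, 41 mm above the bench; axes are the board's, and the home block's axes point the same ways (not half a turn off)
- board: fixed board 174 (x) x 211 (y) mm, origin under its middle; black base 8 mm, light grey rails and walls 20 mm above the bench, level with home plates. Places 61 mm apart, 2 rows of 3, the near right one a fixed orange supply block. Blocks drop in from above in any order with 1.5 mm play a side; tabs (13 mm wide knobs, 15.5 mm long): gold-topped ones into the near or far rail, others into neighbours
- toggle (a joint): supply toggle, rad: 0 = off, leaning 0.5 rad to the board's -x (near) side, 1.0 = on, leaning 0.5 rad to the +x (far) side; starts on; stays where it is left, about 1.5 N at the knob to move
- toggle_tip (a point): middle of the toggle's black ball knob (14 mm across), 42 mm from its pivot on an 8 mm rod; moves with the toggle
- toggle_pivot (a point): pivot of the toggle on top of its 30 x 34 mm grey housing, 28 mm above the bench; axes are the board's
- bin_in (a point): middle of the floor (4 mm above the bench) of the fixed blue parts bin, 180 (x) x 160 (y) x 50 mm outside, open on top, walls 4 mm; axes are the bin's
- spare_mid (a point): grey spare of another kit, 36 x 36 x 12 mm with a black round stub, in the bin; stays in the bin; point 12 mm above its underside
- multimeter: yellow handheld multimeter, 155 x 78 x 44 mm, bystander; origin under its middle
- screwdriver: red screwdriver, 160 mm long, 26 mm thick, bystander; origin under its middle
- solder_reel: solder reel, 60 mm across, 40 mm high, bystander; origin under its middle
- breadboard: white breadboard, 165 x 55 x 9 mm, bystander; origin under its middle
- screw_jar: clear screw jar, 52 mm across, 65 mm high, bystander; origin under its middle
- notebook: blue notebook, 148 x 210 x 14 mm, bystander; origin under its middle
- battery: 9 V battery standing, 26 x 17 x 48 mm, bystander; origin under its middle
Not all that is in view belongs to the job. What is shaped like the part that bears buzzer_grip but pink or purple is not meant. What is shaped like the part that bears resistor_grip but pink is not meant.

How it is judged:
By the outcome, as a careful person would: the job done as asked, in the order asked, and still so for the second after the job is handed in, with the robot touching nothing.
Of buzzer, motor, meter, resistor only 3 to 4 are there at a start; the rules pass over those that are not, and their reading is None.
At some moment in a run one of buzzer, motor, meter, resistor may be knocked a few centimetres aside while the robot is not near it.
Once in a run the grip may slacken for a moment while it holds something.
It also fails if it takes over 208 s, if anything falls off the work surface, if the arm or the gripper's body presses on something with over 40 N, if the wrist force passes 120 N, or if a joint passes its speed limit or range.

## Working session

There is one attempt and no reset: what is moved stays moved. The work goes in short steps, each a Python script; the robot and the scene stay as the last script left them, time stands still between calls to the robot, and variables do not carry over. Pictures are saved under pics/ and viewed, on a budget of 14 in all, crops included, one or two more only if the job needs it, and the job is handed in when it is done.

```bash
ls; mkdir -p pics; python3 - <<'E'
from workcell import env
import cv2,numpy as np
for n in ["scene","top","wrist"]:
    s=env.snapshot(n); cv2.imwrite(f"pics/{n}0.png",s["pixels"][:,:,::-1])
    R=cv2.Rodrigues(np.array(s["rvec"]))[0]
    print(n,s["fov_y"],s["cx"],s["cy"],-R.T@np.array(s["tvec"]),R[2])
    np.save(f"pics/{n}0.npy",s,allow_pickle=True)
o=env.get_obs();print(o)
E
```

```text
pics
scene 42.03379970292764 252.69293808838128 191.57846929450852 [1.14806145 0.78241908 1.29160032] [-0.37944261 -0.53639911 -0.75385628]
top 56.24700421450851 254.57370891615093 185.42210847298446 [ 0.43202378 -0.09145353  1.61020765] [ 0.0602667  -0.01113702 -0.99812018]
wrist 65.70646984690485 262.80354207733086 190.52843008592683 [ 0.27823996 -0.56376288  0.37438769] [-0.28727313 -0.09827665 -0.95279371]
{'time_s': 0.15, 'q': array([ 1.26978945,  0.68981718, -0.19452711,  1.56611561,  0.15731474,
        0.90250463, -0.21509566]), 'qvel': array([ 0.00106214, -0.00357837,  0.00010342, -0.00254238,  0.00088034,
       -0.0026628 , -0.00095789]), 'joint_torque': array([-2.42844973e-03, -5.39932287e+01, -1.26828466e+00, -1.58717054e+01,
        9.29703849e-03,  6.56583201e-03, -6.42454324e-06]), 'tool_pos': array([ 0.2052633 , -0.59006307,  0.40404916]), 'tcp_rot': array([-3.09626541e+00, -5.23349469e-01,  5.60625480e-04]), 'force': array([-0.66436679,  0.51246482,  0.36122102]), 'ft_torque': array([ 0.02903678, -0.00347033,  0.0339393 ]), 'width': 0.0853153036763968}
```

View pics/top0.png

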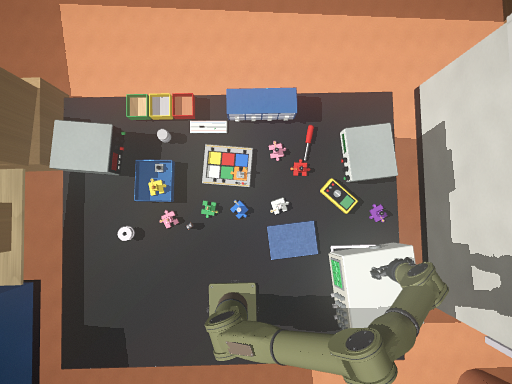

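View pics/scene0.png

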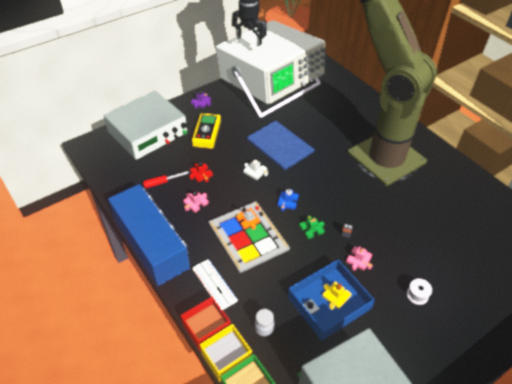

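The top view shows the board at (228,165), bin (154,180) with the lamp at (157,187), green (209,209), blue (239,209), white (279,205) and red (301,168) next to the screwdriver tip. The pinks and purple are decoys. All four bench blocks are there. Next is a closer look with the wrist camera.

```bash
cat > h.py <<'E'
from workcell import env
import cv2,numpy as np
from scipy.spatial.transform import Rotation as Ro
def ori(psi): return (Ro.from_euler('z',psi)*Ro.from_euler('x',np.pi)).as_rotvec()
def yaw():
    R=Ro.from_rotvec(env.get_obs()['tcp_rot']).as_matrix(); return np.arctan2(R[1,0],R[0,0])
def snap(n,save=None):
    s=env.snapshot(n); s['name']=n
    if save: np.save(f'pics/{save}.npy',s,allow_pickle=True); cv2.imwrite(f'pics/{save}.png',s['pixels'][:,:,::-1])
    return s
def rays(s,uv):
    uv=np.atleast_2d(np.asarray(uv,float)); f=192/np.tan(np.radians(s['fov_y'])/2)
    d=(uv-[s['cx'],s['cy']])/f
    if s['name']=='wrist':
        r=np.linalg.norm(d,axis=1)+1e-12
        v=np.c_[d*(np.sin(r)/r)[:,None],np.cos(r)]
    else: v=np.c_[d,np.ones(len(d))]
    R=cv2.Rodrigues(np.array(s['rvec']))[0]
    return -R.T@np.array(s['tvec']), (v@R)/np.linalg.norm(v,axis=1)[:,None]
def onz(s,uv,z):
    c,d=rays(s,uv); return (c+d*((z-c[2])/d[:,2])[:,None])[:,:2]
def proj(s,P):
    P=np.atleast_2d(P); R=cv2.Rodrigues(np.array(s['rvec']))[0]; v=P@R.T+np.array(s['tvec'])
    f=192/np.tan(np.radians(s['fov_y'])/2)
    if s['name']=='wrist':
        n=np.linalg.norm(v[:,:2],axis=1)+1e-12; t=np.arctan2(n,v[:,2]); d=v[:,:2]/n[:,None]*t[:,None]
    else: d=v[:,:2]/v[:,2:]
    return d*f+[s['cx'],s['cy']]
def tri(obs):
    A=np.zeros((3,3));b=np.zeros(3)
    for s,uv in obs:
        c,d=rays(s,uv); M=np.eye(3)-np.outer(d[0],d[0]); A+=M;b+=M@c
    return np.linalg.solve(A,b)
E
python3 - <<'E'
from h import *
s=np.load('pics/top0.npy',allow_pickle=True).item();s['name']='top'
for n,p in dict(board=(228,165),bin=(154,180),lamp=(157,187),green=(209,209),blue=(239,209),white=(279,205),red=(301,168),base=(232,310)).items(): print(n,onz(s,p,.02)[0].round(3))
for p,psi in (((.5,.08,.5),0),((.5,-.05,.5),0)):
    for k in (0,np.pi/2,np.pi,-np.pi/2): print(p,k,env.ik(p,ori(psi+k)))
E
```

```text
board [0.621 0.007]
bin [0.561 0.335]
lamp [0.53  0.322]
green [0.428 0.094]
blue [ 0.425 -0.038]
white [ 0.439 -0.215]
red [ 0.602 -0.318]
base [-0.012  0.   ]
(0.5, 0.08, 0.5) 0 [-0.07270063  0.42064227 -0.26567298  1.77984871  0.13140989  0.95833459
 -1.96279253]
(0.5, 0.08, 0.5) 1.5707963267948966 [ 0.17674657  0.47081483 -0.65878805  1.76787279  0.33265932  1.01661912
 -0.60704431]
(0.5, 0.08, 0.5) 3.141592653589793 [ 0.38722186  0.58041134 -1.05711356  1.75858512  0.55446448  1.13642654
  0.72582097]
(0.5, 0.08, 0.5) -1.5707963267948966 [-0.91821627  0.73913364  1.30869591  1.81796199 -0.76784915  1.21316292
 -2.51128734]
(0.5, -0.05, 0.5) 0 [ 0.11109877  0.40897818 -0.15367153  1.79380682  0.07520303  0.94446023
 -1.64500765]
(0.5, -0.05, 0.5) 1.5707963267948966 [ 0.40557555  0.45545258 -0.6072854   1.77960736  0.30272455  1.00090638
 -0.31928352]
(0.5, -0.05, 0.5) 3.141592653589793 [ 0.63560469  0.56353436 -1.02790285  1.76941486  0.5335462   1.11815346
  1.00267994]
(0.5, -0.05, 0.5) -1.5707963267948966 [-0.66489459  0.73272049  1.30891906  1.82824894 -0.7636915   1.20602294
 -2.25259981]
```

```bash
python3 - <<'E'
from h import *
env.goto((.50,.02,.5),ori(0)); a=snap('wrist','wA')
env.goto((.58,.02,.5),ori(np.pi)); b=snap('wrist','wB')
for s in(a,b):
    R=cv2.Rodrigues(np.array(s["rvec"]))[0]; print(-R.T@np.array(s["tvec"]),R[2])
print(env.get_obs()['tool_pos'],env.get_obs()['time_s'],yaw())
im=np.hstack([cv2.resize(s['pixels'][:,:,::-1],None,fx=1,fy=1) for s in(a,b)])
E
```

```text
[0.57744474 0.01962906 0.47029685] [-3.03693849e-01 -1.78641074e-04 -9.52769654e-01]
[0.50218915 0.02078252 0.47040449] [ 3.02220490e-01 -7.09811773e-05 -9.53238045e-01]
[0.57992858 0.02009227 0.49996638] 4.975 3.141428712419866
```

View pics/wA.png

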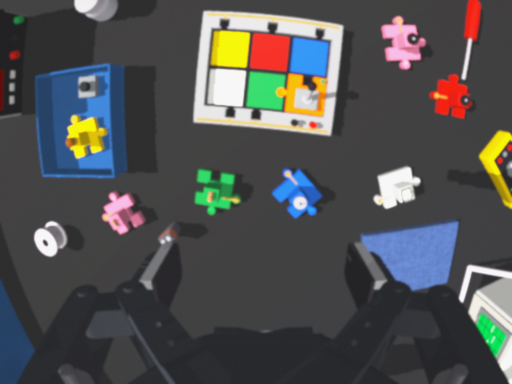

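View pics/wB.png

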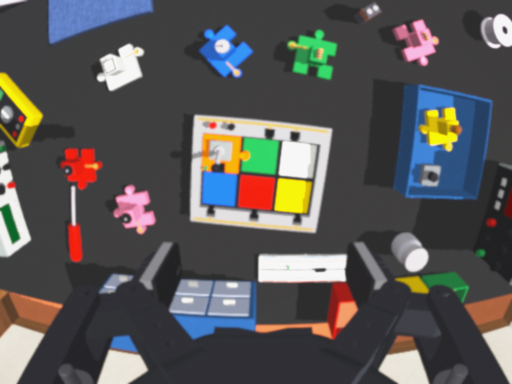

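The wrist views are clear. In wA the board spans (195–345, 10–135), with the knob at about (310,87), and the bin is at left with the lamp at (86,136). One more view, shifted sideways, gives heights, and then I compute everything by colour masks.

```bash
cat > m.py <<'E'
from h import *
PX=.0005
def ortho(s,c,z,half=.07,yawb=0.):
    """resample the picture on plane z around c; image u along axis x', v along axis y' of yawb"""
    n=int(2*half/PX)+1; g=(np.arange(n)-n//2)*PX; X,Y=np.meshgrid(g,g)
    ca,sa=np.cos(yawb),np.sin(yawb)
    P=np.c_[(c[0]+ca*X-sa*Y).ravel(),(c[1]+sa*X+ca*Y).ravel(),np.full(n*n,z)]
    uv=proj(s,P).astype(np.float32).reshape(n,n,2)
    return cv2.remap(s['pixels'],uv[...,0],uv[...,1],cv2.INTER_LINEAR)
def cmask(im,col):
    hsv=cv2.cvtColor(im,cv2.COLOR_RGB2HSV).astype(int); H,S,V=hsv[...,0],hsv[...,1],hsv[...,2]
    m={'red':((H<6)|(H>174))&(S>170)&(V>90),'blue':(H>100)&(H<125)&(S>150)&(V>100),'green':(H>50)&(H<85)&(S>120)&(V>60),
       'yellow':(H>22)&(H<34)&(S>150)&(V>110),'white':(S<40)&(V>150),'gold':(H>12)&(H<28)&(S>80)&(V>90)}[col]
    return m.astype(np.uint8)
COL=dict(buzzer='red',motor='blue',meter='white',resistor='green',lamp='yellow')
KN=dict(lamp=('+x','-y'),buzzer=('+x','-x','-y'),motor=('+x','-x'),meter=('-x','+x'),resistor=('-x','+y'))
SO=dict(lamp=('-x',),buzzer=('+y',),motor=('+y',),meter=('-y',),resistor=('+x','-y'))
SIDE=['+x','+y','-x','-y']
def edges(p,lev):
    i=np.where(p>lev)[0]; a,b=i[0],i[-1]
    f=lambda i,j:i+(lev-p[i])/(p[j]-p[i])*(j-i)
    return (f(a-1,a),f(b+1,b)) if a>0 and b<len(p)-1 else (a,b)
def block(s,name,c,z=.012):
    """centre, yaw, sizes and side scores of block from one view; c: rough centre"""
    c=np.array(c[:2],float)
    for it in range(3):
        im=ortho(s,c,z); m=cmask(im,COL[name]); g=cmask(im,'gold')
        k,l,st,ce=cv2.connectedComponentsWithStats(m)
        ok=[i for i in range(1,k) if st[i,4]>1500]; n=m.shape[0]
        i=max(ok,key=lambda i:st[i,4]/(1+(np.hypot(*(ce[i]-n//2))/60)**2)); m=(l==i).astype(np.uint8)
        cn,_=cv2.findContours(m,cv2.RETR_EXTERNAL,cv2.CHAIN_APPROX_NONE); m=cv2.drawContours(m*0,cn,-1,1,-1)
        best=None
        for th in np.arange(-45,45,.5):
            M=cv2.getRotationMatrix2D((n//2,n//2),th,1); r=cv2.warpAffine(m*255,M,(n,n),flags=cv2.INTER_LINEAR)/255.
            pu,pv=r.sum(0),r.sum(1); sc=sum(((p[6:]-p[:-6])**2).sum() for p in (pu,pv))
            if best is None or sc>best[0]: best=(sc,th,r,pu,pv)
        _,th,r,pu,pv=best
        eu,ev=edges(pu,.026/PX),edges(pv,.026/PX)
        d=np.array([np.mean(eu)-n//2,np.mean(ev)-n//2])*PX; a=np.radians(th)
        # warpAffine with +th turns image ccw on screen (v down): plate axis angle in (x,y)=(u,v) is +th
        c=c+np.array([np.cos(a)*d[0]-np.sin(a)*d[1],np.sin(a)*d[0]+np.cos(a)*d[1]])
    # sides in aligned frame
    G=ortho(s,c,z,yawb=a); mm=cmask(G,COL[name])|cmask(G,'gold'); h=n//2; w=int(.0065/PX)
    kn,so=[],[]
    for q in range(4):
        R_=np.rot90(mm,q)  # +u side becomes: q quarter turns ccw of array
        kn.append(R_[h-50:h+50,h+int(.033/PX):h+int(.040/PX)].sum()*PX*PX*1e6/ (7*13))
        so.append(1-R_[h-8:h+8,h+int(.019/PX):h+int(.026/PX)].mean())
    # rot90 q brings the side at v=+ (q=1) to u=+ : array rot90 ccw: right<-bottom
    kn=np.array(kn);so=np.array(so); res=[]
    for q in range(4): # block +x along side q
        S=0
        for j in range(4):
            nm=SIDE[(j-q)%4]; S+= (1 if nm in KN[name] else -1)*(min(kn[j],1)-.5)+ (1 if nm in SO[name] else -1)*(so[j]-.5)
        res.append(S)
    q=int(np.argmax(res)); y=a+q*np.pi/2; y=(y+np.pi)%(2*np.pi)-np.pi
    return c,y,((eu[1]-eu[0])*PX*1e3,(ev[1]-ev[0])*PX*1e3),np.round(res,1),G
def board(s,c=(.621,.007),yb=0.,z=.02):
    c=np.array(c,float)
    for it in range(3):
        im=ortho(s,c,z,.15,yb); hsv=cv2.cvtColor(im,cv2.COLOR_RGB2HSV); n=im.shape[0]
        m=((hsv[...,1]<60)&(hsv[...,2]>120)).astype(np.uint8); m=cv2.morphologyEx(m,cv2.MORPH_CLOSE,np.ones((25,25)))
        cn,_=cv2.findContours(m,cv2.RETR_EXTERNAL,cv2.CHAIN_APPROX_NONE); k=max(cn,key=cv2.contourArea)
        (u,v),sz,an=cv2.minAreaRect(cv2.convexHull(k)); an=(an+45)%90-45
        d=np.array([u-n//2,v-n//2])*PX; ca,sa=np.cos(yb),np.sin(yb)
        c=c+[ca*d[0]-sa*d[1],sa*d[0]+ca*d[1]]; yb+=np.radians(an)
    return c,yb,np.round(np.array(sz)*PX*1e3,1)
ROUGH=dict(resistor=(.428,.094),motor=(.425,-.038),meter=(.439,-.215),buzzer=(.602,-.318),lamp=(.53,.322))
E
cat > r.py <<'E'
from m import *
import os
if not os.path.exists('pics/wC.npy'):
    env.goto((.58,-.10,.5),ori(np.pi)); snap('wrist','wC')
V={k:np.load(f'pics/w{k}.npy',allow_pickle=True).item() for k in 'ABC'}
for k,s in V.items():
    c,y,sz=board(s); print(k,'board',c.round(4),np.degrees(y).round(2),sz)
    for n in ROUGH:
        try:
            c,y,sz,r,_=block(s,n,ROUGH[n],.016 if n=='lamp' else .012); print(' ',n,c.round(4),np.degrees(y).round(1),np.round(sz,1),r)
        except Exception as e: print(n,repr(e))
E
python3 r.py
```

```text
A board [0.6212 0.0124] -5.76 [178. 215.]
  resistor [0.4342 0.0993] 80.0 [62.8 61.3] [ 0.1  3.6 -0.1 -3.6]
  motor [ 0.4253 -0.0363] 42.0 [64.  61.6] [ 2.3 -0.3  0.4 -2.2]
  meter [ 0.437  -0.2123] -72.0 [64.2 65.6] [-1.  3. -1.  3.]
  buzzer [ 0.5997 -0.3104] 86.5 [60.8 68.9] [ 0.   2.8  0.3 -0.8]
  lamp [0.5302 0.3287] 11.0 [57.9 64.5] [ 2.9  1.1 -0.9 -0.9]
B board [0.6213 0.0125] -5.76 [214. 178.]
  resistor [0.434  0.0994] 80.0 [61.4 61.2] [ 0.6  3.4 -0.6 -3.4]
  motor [ 0.425  -0.0366] 42.0 [62.5 61.1] [ 2.9 -0.9  0.9 -1.8]
  meter [ 0.4362 -0.2122] -72.0 [62.6 65.8] [-1.7  2.3 -1.7  3.7]
  buzzer [ 0.5995 -0.3101] 87.0 [62.3 68.6] [ 0.7  3.2 -0.3 -0.5]
  lamp [0.5298 0.3287] 11.5 [59.3 64. ] [ 3.  1. -1. -1.]
C board [0.6212 0.0129] -5.75 [215. 178.]
  resistor [0.4337 0.0987] 80.0 [62.2 63.7] [ 1.2  2.8 -1.2 -2.8]
  motor [ 0.4249 -0.0367] 42.5 [61.3 61.8] [ 3.4 -1.4  1.4 -1.4]
  meter [ 0.4363 -0.2132] -72.0 [61.8 62.4] [-1.6  2.4 -1.6  3.6]
  buzzer [ 0.5993 -0.3116] 87.0 [61.9 65.2] [ 0.2  2.9 -0.2 -1.1]
  lamp [0.5299 0.3281] 11.0 [59.7 66.7] [ 2.6  1.4 -0.6 -0.6]
```

```bash
cat >> h.py <<'E'
BC=np.array([.6212,.0125]); BY=np.radians(-5.76); RB=np.array([[np.cos(BY),-np.sin(BY)],[np.sin(BY),np.cos(BY)]])
def bw(x,y): return BC+RB@np.array([x,y])
E
python3 - <<'E'
from m import *
ims=[]
for k in 'ABC':
    s=np.load(f'pics/w{k}.npy',allow_pickle=True).item()
    im=ortho(s,bw(-.0305,-.061),.065,.06,BY); ims.append(im)
    hsv=cv2.cvtColor(im,cv2.COLOR_RGB2HSV); m=(hsv[...,2]<70).astype(np.uint8)
    k_,l,st,ce=cv2.connectedComponentsWithStats(m)
    print(k,[(((ce[i]-120)/2).round(1),st[i]) for i in range(1,k_) if 100<st[i,4]<4000])
cv2.imwrite('pics/tog.png',np.hstack(ims)[:,:,::-1])
E
```

```text
A [(array([16.5,  4.3]), array([135, 112,  35,  32, 614], dtype=int32))]
B [(array([11.9,  3.5]), array([134, 112,  19,  29, 444], dtype=int32))]
C [(array([12.6, -4.2]), array([136,  98,  20,  29, 534], dtype=int32)), (array([-41.6,  57.4]), array([ 27, 229,  22,  12, 227], dtype=int32))]
```

View pics/tog.png

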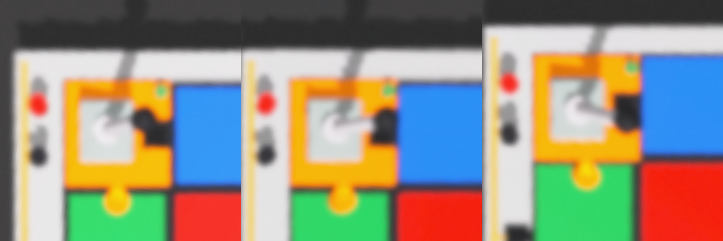

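```bash
cat >> h.py <<'E'
def push(x0,x1,zt=.05,psi=BY+np.pi,flim=5,py=-.062):
    """closed fingers push along board x from x0 to x1 (relative to supply place centre), stop on force"""
    env.grip(0,40); p=lambda x:bw(-.0305+x,py)
    env.goto((*p(x0),.33),ori(psi)); env.servo_line((*p(x0),zt+.173),ori(psi),v=.15)
    env.hold(.2); f0=env.get_obs()['force']; ax=RB@[1,0]; log=[]
    for x in np.linspace(x0,x1,int(abs(x1-x0)/.003)+1)[1:]:
        env.servo_line((*p(x),zt+.173),ori(psi),v=.05)
        f=(env.get_obs()['force']-f0)[:2]@ax; log.append((round(x*1e3,1),round(f,1)))
        if abs(f)>flim: break
    print(log,env.get_obs()['time_s'])
    env.servo_line((*p(x+.004*np.sign(x0-x1)),zt+.173),ori(psi),v=.1)
    env.servo_line((*p(x+.004*np.sign(x0-x1)),.33),ori(psi),v=.25)
E
python3 - <<'E'
from m import *
push(.048,-.012)
env.grip(.06)
env.goto((.55,.02,.47),ori(np.pi)); s=snap('wrist','wD')
im=[ortho(s,bw(-.0305,-.061),z,.06,BY) for z in(.028,.065)]
cv2.imwrite('pics/tog2.png',np.hstack(im)[:,:,::-1])
print(board(s))
for n in ROUGH:
    c,y,sz,r,_=block(s,n,ROUGH[n],.016 if n=='lamp' else .012); print(' ',n,c.round(4),np.degrees(y).round(1),np.round(sz,1),r)
E
```

```text
[(np.float64(45.0), np.float64(1.2)), (np.float64(42.0), np.float64(0.5)), (np.float64(39.0), np.float64(1.8)), (np.float64(36.0), np.float64(1.2)), (np.float64(33.0), np.float64(0.5)), (np.float64(30.0), np.float64(1.4)), (np.float64(27.0), np.float64(3.3)), (np.float64(24.0), np.float64(3.2)), (np.float64(21.0), np.float64(2.9)), (np.float64(18.0), np.float64(2.0)), (np.float64(15.0), np.float64(2.3)), (np.float64(12.0), np.float64(1.9)), (np.float64(9.0), np.float64(1.2)), (np.float64(6.0), np.float64(0.8)), (np.float64(3.0), np.float64(2.3)), (np.float64(0.0), np.float64(3.1)), (np.float64(-3.0), np.float64(1.8)), (np.float64(-6.0), np.float64(5.9))] 12.675
(array([0.64504984, 0.01233534]), np.float64(0.0017857124488848285), array([300., 245.]))
  resistor [0.434  0.0994] 80.0 [61.2 61.3] [ 0.7  3.3 -0.7 -3.3]
  motor [ 0.425  -0.0366] 42.0 [62.1 60.8] [ 3.1 -1.1  1.1 -1.5]
  meter [ 0.4361 -0.212 ] -72.0 [62.3 66.4] [-1.9  2.1 -1.9  3.9]
  buzzer [ 0.5992 -0.3099] 87.5 [62.9 68.6] [ 0.8  3.2 -0.2 -0.2]
  lamp [0.5295 0.3285] 11.0 [59.8 64.4] [ 2.9  1.1 -0.9 -0.9]
```

View pics/tog2.png

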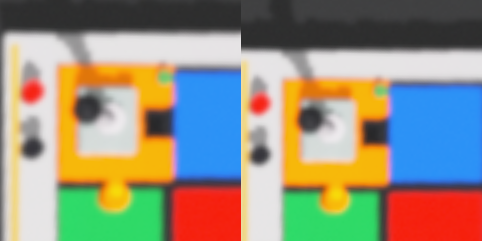

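Toggle knob is now about 20 mm to the near side of its pivot, so it is off. Now a view with the camera straight above the board for its exact pose, then the resistor.

```bash
cat > act.py <<'E'
from m import *
CX=.0775; BIAS=.00035
PL=dict(lamp=(.0305,.061),buzzer=(.0305,0),motor=(.0305,-.061),meter=(-.0305,.061),resistor=(-.0305,0))
def tx(psi): return np.array([np.cos(psi),np.sin(psi)])
def over(c,psi,z):  # camera straight above c
    p=np.array(c)-CX*tx(psi); env.goto((*p,z),ori(psi))
def st(tag):
    o=env.get_obs(); print(tag,'t',round(o['time_s'],1),'w',round(o['width'],4),'F',o['force'].round(1),'p',o['tool_pos'].round(4))
def wrap(a): return (a+np.pi)%(2*np.pi)-np.pi
def look(name,c,psi,z=.36,plate=.012,save=None):
    over(c,psi,z); s=snap('wrist',save); r=block(s,name,c,plate)
    cam=rays(s,[[0,0]])[0]; cc=r[0]+.006*(r[0]-cam[:2])/(cam[2]-plate)+BIAS*tx(yaw())
    print(name,'c',cc.round(4),'yaw',np.degrees(r[1]).round(1),'size',np.round(r[2],1),r[3])
    return cc,r[1],r
def choose(c,y,tgt):
    """quarter turn k of the grasp with both poses reachable and least joint travel"""
    q0=np.array(env.get_obs()['q']); best=None
    lim=np.array([[-3.01,3.01],[-.46,2.08],[-1.47,1.51],[.13,2.56],[-1,4.14],[.04,2.09],[-2.66,2.66]])
    for k in range(4):
        a=wrap(y+k*np.pi/2); b=wrap(BY+k*np.pi/2)
        qs=[env.ik((*c,.19),ori(a)),env.ik((*c,.33),ori(a)),env.ik((*tgt,.2),ori(b)),env.ik((*tgt,.33),ori(b))]
        if any(q is None for q in qs): continue
        qs=np.array(qs); mar=np.minimum(qs-lim[:,0],lim[:,1]-qs).min()
        cost=np.abs(qs[0]-q0).max()+np.abs(qs[2]-qs[1]).max()+(5 if mar<.1 else 0)
        if best is None or cost<best[0]: best=(cost,k,a,b)
    print('grasp k',best[1],np.round(np.degrees(best[2:]),1)); return best[2],best[3]
def hand(name,save=None):
    """near plate edge of the held block in the tool frame (x, slope), plate top 21 mm below the grasp point"""
    o=env.get_obs(); p=yaw(); s=snap('wrist',save)
    im=ortho(s,o['tool_pos'][:2],o['tool_pos'][2]-.155-.021,.05,p); n=im.shape[0]; m=cmask(im,COL[name])
    e=[]
    for v in range(n//2-44,n//2+45,2):
        i=np.where(m[v,n//2:])[0]
        if len(i): e.append((v-n//2,i.max()))
    e=np.array(e)*PX*1e3; print('hand edge',np.median(e[:,1]).round(1),'profile',e[::4,1].round(1)); return np.median(e[:,1])
def pick(name,c,y,zg,psi):
    env.grip(.046,50); env.goto((*c,zg+.155+.08),ori(psi)); env.servo_line((*c,zg+.155),ori(psi),v=.12)
    env.grip(.0,60); st('grip'); env.servo_line((*c,zg+.155+.13),ori(psi),v=.2); st('lift'); return hand(name,f'h_{name}')
def place(name,psi,off=(0,0)):
    t=bw(*PL[name])+RB@np.array(off); env.goto((*t,.34),ori(psi)); st('over'); hand(name,f'p_{name}')
    return t
def insert(t,psi):
    env.servo_line((*t,.222),ori(psi),v=.15); env.hold(.15); f0=env.get_obs()['force']; fz=0
    for z in np.arange(.218,.1945,-.004):
        env.servo_line((*t,z),ori(psi),v=.04); f=env.get_obs()['force']-f0
        if f[2]>12: print('stop z',z,f.round(1)); return False
    env.hold(.1); print('in',(env.get_obs()['force']-f0).round(1)); st('home'); return True
def release(t,psi):
    env.grip(.046); env.servo_line((*t,.33),ori(psi),v=.25); st('left')
E
cat > b.py <<'E'
from act import *
env.grip(.046,50)
over(BC,0,.5); s=snap('wrist','wE')
im=ortho(s,BC,.02,.15,BY); hsv=cv2.cvtColor(im,cv2.COLOR_RGB2HSV); n=im.shape[0]
m=((hsv[...,1]<60)&(hsv[...,2]>120)); m[:,int(n/2+.098/PX):]=0; m[:,:int(n/2-.098/PX)]=0
m=cv2.morphologyEx(m.astype(np.uint8),cv2.MORPH_CLOSE,np.ones((25,25)))
cn,_=cv2.findContours(m,cv2.RETR_EXTERNAL,cv2.CHAIN_APPROX_NONE); k=max(cn,key=cv2.contourArea)
r=cv2.minAreaRect(k); print('outline',((np.array(r[0])-n//2)*PX*1e3).round(2),np.array(r[1])*PX*1e3,r[2])
im=ortho(s,BC,.008,.15,BY)
for c in('red','green','yellow','blue','white'):
    nm=[a for a in COL if COL[a]==c][0]; mm=cmask(im,c); x,y=np.array(PL[nm])/PX+n//2
    w=np.zeros_like(mm); w[int(y-66):int(y+66),int(x-66):int(x+66)]=1; mm=cv2.morphologyEx(mm*w,cv2.MORPH_OPEN,np.ones((41,41)))
    a=cv2.boundingRect(mm); print(c,np.round([(a[0]+a[2]/2-x)*PX*1e3,(a[1]+a[3]/2-y)*PX*1e3,a[2]*PX*1e3,a[3]*PX*1e3],1))
E
python3 b.py
```

```text
outline [-0.25 -0.25] [214.5 177.5] 90.0
red [ 0.  0. 56. 56.]
green [ 0.   1.5 57.  54. ]
yellow [ 0.  -0.2 58.  57.5]
blue [ 0.   0.2 56.  56.5]
white [-0.2 -0.5 57.5 56. ]
```

Board pose confirmed to about 0.3 mm (all floor colours centred). Start with the resistor.

```bash
cat > one.py <<'E'
from act import *
import sys
name=sys.argv[1]; c=eval(sys.argv[2]); zoff=.004 if name=='lamp' else 0
psi0=float(sys.argv[3]) if len(sys.argv)>3 else 0
t=bw(*PL[name])
c,y,r=look(name,c,psi0,plate=.012+zoff,save=f'l_{name}')
assert all(56<x<67 for x in r[2]) and r[3].max()>2 ,'odd measure'
a,b=choose(c,y,t)
pick(name,c,y,.033+zoff,a)
w=env.get_obs()['width']; assert .02<w<.03,'no block'
place(name,b)
w=env.get_obs()['width']; assert .02<w<.03,'lost'
E
python3 one.py resistor "(.4327,.0993)"
python3 - <<'E'
import cv2,numpy as np
cv2.imwrite('pics/v1.png',np.hstack([cv2.imread(f'pics/{k}_resistor.png')[60:360,100:420] for k in 'hp']))
E
```

```text
resistor c [0.4345 0.0995] yaw 80.0 size [60.1 60.1] [ 0.5  3.5 -0.5 -3.5]
grasp k 1 [170.   84.2]Traceback (most recent call last):
  File "one.py", line 9, in <module>
    pick(name,c,y,.033+zoff,a)
    ~~~~^^^^^^^^^^^^^^^^^^^^^^
  File "act.py", line 37, in pick
    env.grip(.046,50); env.goto((*c,zg+.155+.08),ori(psi)); env.servo_line((*c,zg+.155),ori(psi),v=.12)
                                                            ~~~~~~~~~~~~~~^^^^^^^^^^^^^^^^^^^^^^^^^^^^^
workcell.MotionError: the arm cannot follow that straight line within its joint ranges
[ WARN:0@0.016] global loadsave.cpp:275 findDecoder imread_('pics/h_resistor.png'): can't open/read file: check file path/integrity
Traceback (most recent call last):
TypeError: 'NoneType' object is not subscriptable
```

```bash
python3 - <<'E'
s=open('act.py').read()
s=s.replace("+.006*(r[0]-cam[:2])/(cam[2]-plate)","").replace("(5 if mar<.1 else 0)","10*max(0,.35-mar)")
s=s.replace("best=None\n    lim","best=[]\n    lim").replace("if best is None or cost<best[0]: best=(cost,k,a,b)","best.append((cost,mar,k,a,b))")
s=s.replace("print('grasp k',best[1],np.round(np.degrees(best[2:]),1)); return best[2],best[3]","best.sort(); print([np.round(x,2) for x in best]); return best")
open('act.py','w').write(s)
o=open('one.py').read()
o=o.replace("a,b=choose(c,y,t)\npick(name,c,y,.033+zoff,a)","""for *_,a,b in choose(c,y,t):
    try: pick(name,c,y,.033+zoff,a); break
    except env.MotionError as e: print(e)""")
open('one.py','w').write(o)
E
python3 one.py resistor "(.4345,.0995)"
python3 - <<'E'
import cv2,numpy as np
cv2.imwrite('pics/v1.png',np.hstack([cv2.imread(f'pics/{k}_resistor.png')[60:360,100:420] for k in 'hp']))
E
```

```text
resistor c [0.4346 0.0996] yaw 80.0 size [60.2 60.1] [ 0.5  3.5 -0.5 -3.5]
[array([5.43, 0.11, 1.  , 2.97, 1.47]), array([ 5.87,  0.11,  2.  , -1.75,  3.04]), array([ 5.94,  0.08,  0.  ,  1.4 , -0.1 ])]
the arm cannot follow that straight line within its joint ranges
the arm cannot follow that straight line within its joint ranges
the arm cannot follow that straight line within its joint rangesTraceback (most recent call last):
  File "one.py", line 11, in <module>
    w=env.get_obs()['width']; assert .02<w<.03,'no block'
                                     ^^^^^^^^^
AssertionError: no block
[ WARN:0@0.010] global loadsave.cpp:275 findDecoder imread_('pics/h_resistor.png'): can't open/read file: check file path/integrity
Traceback (most recent call last):
TypeError: 'NoneType' object is not subscriptable
```

```bash
python3 - <<'E'
from act import *
st('');print(env.get_obs()['q'].round(2),yaw())
for k in range(4):
    for z in(.27,.23,.19):
        q=env.ik((.4345,.0996,z),ori(np.radians(80)+k*np.pi/2)); print(k,z,None if q is None else q.round(2))
E
```

```text
t 24.7 w 0.046 F [-0.2 -0.8  0.4] p [0.4346 0.0996 0.268 ]
[-0.12  0.74 -0.34  2.2   0.81  0.32  1.81] -1.7454860985197844
0 0.27 [-0.47  0.75  0.22  2.22 -0.68  0.24  0.19]
0 0.23 [-0.34  0.82  0.02  2.23 -0.13  0.1  -0.37]
0 0.19 [-0.08  0.93 -0.41  2.22  1.47  0.32 -1.97]
1 0.27 [-0.29  0.73 -0.06  2.21  0.21  0.21  0.86]
1 0.23 [-0.31  0.81 -0.04  2.23  0.27  0.1   0.8 ]
1 0.19 [-0.08  0.93 -0.41  2.22  1.47  0.32 -0.4 ]
2 0.27 [-0.11  0.74 -0.35  2.2   0.8   0.33  1.82]
2 0.23 [-0.21  0.82 -0.2   2.22  0.91  0.18  1.72]
2 0.19 [-0.21  0.9  -0.19  2.23  1.47  0.15  1.17]
3 0.27 [-0.47  0.75  0.22  2.22 -0.68  0.24 -1.38]
3 0.23 [-0.34  0.82  0.02  2.23 -0.13  0.1  -1.94]
3 0.19 None
```

```bash
python3 - <<'E'
from act import *
env.move_joints([ 0.387,  0.58, -1.057,  1.7586,  0.554, 1.1364,  0.7258]); st('')
for k in range(4):
    for z in(.27,.23,.19):
        q=env.ik((.4345,.0996,z),ori(np.radians(80)+k*np.pi/2)); print(k,z,None if q is None else q.round(2))
    q=env.ik((*bw(-.0305,0),.2),ori(BY+k*np.pi/2)); print(k,'place',None if q is None else q.round(2))
E
```

```text
t 25.7 w 0.0462 F [1.1 0.4 0. ] p [0.4995 0.0797 0.4991]
0 0.27 [-0.18  0.73 -0.24  2.21  0.63  0.27 -1.15]
0 0.23 [-0.25  0.81 -0.13  2.23  0.72  0.14 -1.23]
0 0.19 [-0.08  0.93 -0.41  2.22  1.47  0.32 -1.97]
0 place [-0.34  1.    0.44  1.81 -0.81  0.51 -1.03]
1 0.27 [ 0.04  0.78 -0.6   2.19  1.03  0.48  0.01]
1 0.23 [-0.06  0.84 -0.44  2.22  1.19  0.35 -0.13]
1 0.19 [-0.19  0.91 -0.22  2.23  1.47  0.17 -0.4 ]
1 place [ 0.1   0.96 -0.35  1.79  0.63  0.5  -0.78]
2 0.27 [ 0.27  0.93 -1.04  2.18  1.22  0.83  1.37]
2 0.23 [ 0.22  0.99 -0.94  2.2   1.35  0.77  1.27]
2 0.19 [ 0.17  1.05 -0.85  2.21  1.48  0.71  1.17]
2 place [ 0.27  1.03 -0.69  1.78  0.98  0.71  0.5 ]
3 0.27 [-0.47  0.75  0.22  2.22 -0.68  0.24 -1.38]
3 0.23 [-0.34  0.82  0.02  2.23 -0.13  0.1  -1.94]
3 0.19 None
3 place [ 0.43  1.18 -1.06  1.77  1.23  1.02  1.9 ]
```

```bash
sed -i "s/else 0$/else np.pi/; s/^c,y,r=look/if env.get_obs()['q'][2]>-.6: env.move_joints([.387,.58,-1.057,1.7586,.554,1.1364,.7258])\nc,y,r=look/" one.py; sed -i "s/zoff=.004 if name=='lamp' else 0/zoff=.004 if name=='lamp' else 0.0/" one.py; grep -n "psi0" one.py
sed -i "s/psi0=.*/psi0=float(sys.argv[3]) if len(sys.argv)>3 else np.pi/" one.py
python3 one.py resistor "(.4345,.0995)"
python3 - <<'E'
import cv2,numpy as np
cv2.imwrite('pics/v1.png',np.hstack([cv2.imread(f'pics/{k}_resistor.png')[60:360,100:420] for k in 'hp']))
E
```

```text
4:psi0=float(sys.argv[3]) if len(sys.argv)>3 else np.pi
7:c,y,r=look(name,c,psi0,plate=.012+zoff,save=f'l_{name}')Traceback (most recent call last):
  File "one.py", line 7, in <module>
    c,y,r=look(name,c,psi0,plate=.012+zoff,save=f'l_{name}')
          ~~~~^^^^^^^^^^^^^^^^^^^^^^^^^^^^^^^^^^^^^^^^^^^^^^
  File "act.py", line 11, in look
    over(c,psi,z); s=snap('wrist',save); r=block(s,name,c,plate)
                                           ~~~~~^^^^^^^^^^^^^^^^
  File "m.py", line 30, in block
    i=max(ok,key=lambda i:st[i,4]/(1+(np.hypot(*(ce[i]-n//2))/60)**2)); m=(l==i).astype(np.uint8)
ValueError: max() iterable argument is empty
[ WARN:0@0.010] global loadsave.cpp:275 findDecoder imread_('pics/h_resistor.png'): can't open/read file: check file path/integrity
Traceback (most recent call last):
TypeError: 'NoneType' object is not subscriptable
```

View pics/l_resistor.png

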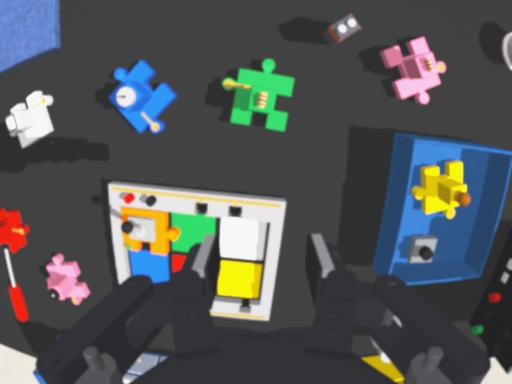

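```bash
sed -i "s/; zoff=.*/; zoff=.004 if name=='lamp' else 0.0/" one.py
python3 one.py resistor "(.4345,.0995)"
python3 - <<'E'
import cv2,numpy as np
cv2.imwrite('pics/v1.png',np.hstack([cv2.imread(f'pics/{k}_resistor.png')[60:360,100:420] for k in 'hp']))
E
```

```text
resistor c [0.4338 0.0995] yaw 80.0 size [60.1 60.1] [ 0.3  3.7 -0.3 -3.7]
[array([ 2.38,  0.28,  2.  , -1.75,  3.04]), array([2.85, 0.25, 1.  , 2.97, 1.47]), array([ 5.43,  0.19,  0.  ,  1.4 , -0.1 ])]
grip t 28.9 w 0.0225 F [-0.5 -1.4  6.5] p [0.4341 0.0997 0.1889]
lift t 29.7 w 0.0225 F [-0.1 -0.3 -1.5] p [0.4336 0.099  0.3174]
hand edge 32.5 profile [32.5 39.5 46.  46.5 44.  32.5 32.5 32.5 32.5 32.5 32.5 32.5]
over t 30.5 w 0.0232 F [-0.5 -0.2 -1.4] p [0.5896 0.0165 0.3388]
hand edge 50.0 profile [33.  33.  48.  50.  50.  50.  50.  50.  50.  33.5 33.  33. ]
```

View pics/v1.png

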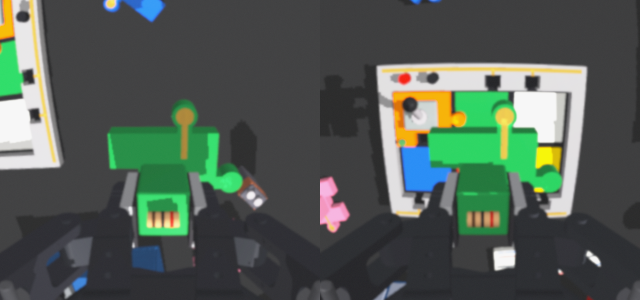

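The resistor is held squarely (near edge 33 mm from the tool axis at both stops), and the near-rail tab points the right way. Insert.

```bash
sed -i 's/BIAS=.00035/BIAS=0/' act.py; cat > ins.py <<'E'
from act import *
import sys
name=sys.argv[1]; p=yaw(); psi=BY+np.round((p-BY)/(np.pi/2))*np.pi/2; t=bw(*PL[name])
ok=insert(t,psi); rad=0
if not ok:
    for dx,dy in [(1,0),(-1,0),(0,1),(0,-1),(1,1),(-1,-1),(1,-1),(-1,1),(2,0),(-2,0),(0,2),(0,-2)]:
        t2=t+RB@np.array([dx,dy])*.001
        if insert(t2,psi): ok=True;t=t2;print('found',dx,dy);break
if ok: release(t,psi)
E
python3 ins.py resistor
```

```text
in [-0.3 -1.1 -0.1]
home t 33.3 w 0.023 F [ 0.2 -0.7 -1. ] p [0.5908 0.0156 0.198 ]
left t 34.3 w 0.0462 F [ 0.5  0.1 -1.2] p [0.5904 0.0151 0.3292]
```

```bash
sed -i 's/np.arange(.218,.1945,-.004)/np.linspace(.218,.1955,6)/' act.py
python3 one.py motor "(.425,-.0366)" && python3 - <<'E'
import cv2,numpy as np
cv2.imwrite('pics/v2.png',np.hstack([cv2.imread(f'pics/{k}_motor.png')[20:360,100:420] for k in 'lp']))
E
```

```text
motor c [ 0.4249 -0.0366] yaw 42.0 size [60.4 60.2] [ 3.6 -1.6  1.6 -1.6]
[array([ 1.99,  0.29,  2.  , -2.41,  3.04]), array([3.76, 0.21, 1.  , 2.3 , 1.47]), array([ 4.83,  0.08,  3.  , -0.84, -1.67]), array([ 7.2 ,  0.02,  0.  ,  0.73, -0.1 ])]
grip t 36.8 w 0.0235 F [ 0.5 -0.7  5.8] p [ 0.4253 -0.0365  0.1889]
lift t 37.6 w 0.0231 F [ 1.3 -0.3 -0.6] p [ 0.4246 -0.0369  0.3175]
hand edge 33.0 profile [33.  33.  33.  33.  44.  47.  46.5 33.  33.  33.  33.  33. ]
over t 38.5 w 0.023 F [-0.6 -0.1 -1.2] p [ 0.6441 -0.0509  0.3386]
hand edge 50.0 profile [33.  33.  34.5 50.  50.  50.  50.  50.  50.  34.  33.  33. ]
```

View pics/v2.png

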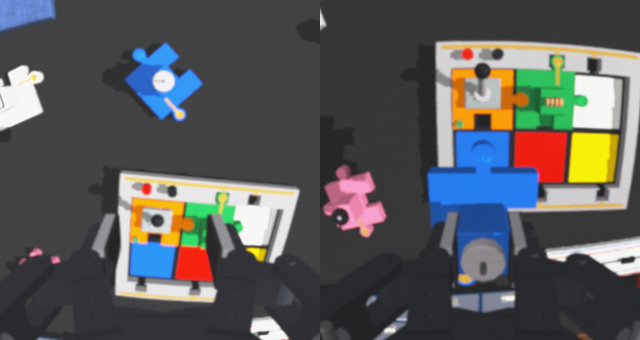

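Right crop: the green block is seated in its place and the motor is held straight with its inner tab towards the orange block. Insert it and carry on with the meter.

```bash
python3 ins.py motor && python3 one.py meter "(.4361,-.2122)"
```

```text
in [1.  0.1 8.2]
home t 41.3 w 0.0231 F [ 0.  -0.9  7.3] p [ 0.6458 -0.0511  0.1967]
left t 42.4 w 0.0459 F [ 0.2 -0.1 -0.5] p [ 0.6448 -0.0516  0.3289]
meter c [ 0.4582 -0.2469] yaw -71.5 size [60.2 60.6] [-2.  2. -2.  4.]
[array([ 1.07,  0.39,  3.  , -2.82, -1.67]), array([2.75, 0.25, 2.  , 1.89, 3.04]), array([4.5 , 0.17, 1.  , 0.32, 1.47]), array([ 5.24,  0.01,  0.  , -1.25, -0.1 ])]
grip t 45.1 w 0.023 F [0.2 0.2 6.3] p [ 0.4587 -0.247   0.189 ]
lift t 45.9 w 0.0233 F [-0.3  0.1 -0.8] p [ 0.4576 -0.2471  0.3171]
hand edge 33.0 profile [33.  33.  33.  33.  19.  19.  19.  19.  33.  33.5 33.5 33. ]
over t 47.3 w 0.0232 F [-0.1 -0.2 -0.4] p [0.5971 0.0742 0.3393]
hand edge 50.0 profile [50. 50. 29. 50. 50. 45. 50. 50. 50. 29. 29. 29.]
```

The meter had been knocked about 4 cm aside, but the fresh look found it. Its edge profile is confused by white background, so I look before inserting.

View pics/p_meter.png

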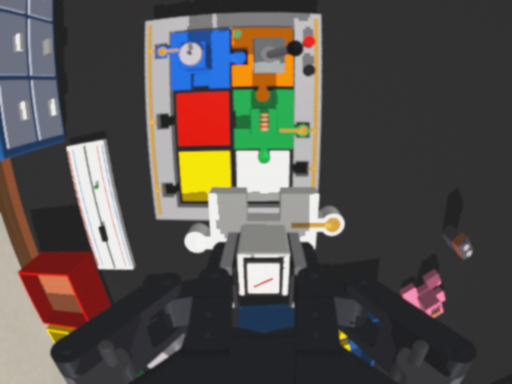

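Motor at (200,60) and resistor (265,120) are home. The meter is held straight, gold tab to the near rail, socket facing the green block's tab. Insert, then the buzzer.

```bash
python3 ins.py meter && python3 one.py buzzer "(.5995,-.3103)"
```

```text
in [-0.9 -1.7  8.2]
home t 50.1 w 0.0232 F [-0.9 -0.6  7.4] p [0.5973 0.0766 0.1968]
left t 51.2 w 0.0462 F [-0.1  1.2 -0.6] p [0.5966 0.0756 0.3287]
buzzer c [ 0.5994 -0.3129] yaw 86.5 size [59.5 59.8] [ 0.5  3.5 -0.5 -0.5]
[array([2.32, 0.57, 1.  , 3.08, 1.47]), array([ 5.67,  0.07,  0.  ,  1.51, -0.1 ]), array([ 6.85,  0.06,  2.  , -1.63,  3.04]), array([ 7.19,  0.1 ,  3.  , -0.06, -1.67])]
grip t 54.6 w 0.0231 F [-0.7 -0.1  5.2] p [ 0.5999 -0.3131  0.1892]
lift t 55.4 w 0.0231 F [-0.7 -0.  -2.2] p [ 0.5986 -0.313   0.3166]
hand edge 33.5 profile [33.5 33.5 33.5 33.5 19.5 19.5 19.5 19.5 33.5 33.5 33.5 33.5]
over t 57.0 w 0.023 F [-0.6 -0.8 -1.1] p [0.6515 0.0084 0.3394]
hand edge 50.0 profile [32.5 32.5 33.5 50.  50.  50.  50.  50.  50.  34.  32.5 32.5]
```

```bash
python3 ins.py buzzer && python3 one.py lamp "(.5297,.330)" && python3 - <<'E'
import cv2,numpy as np
cv2.imwrite('pics/v3.png',np.hstack([cv2.imread(f'pics/{k}_lamp.png')[:360,90:470] for k in 'lp']))
E
```

```text
in [-1.3 -0.8  9.2]
home t 59.9 w 0.023 F [-0.9 -0.3  8.5] p [0.652  0.0095 0.1969]
left t 60.9 w 0.0456 F [-0.5  0.1 -0.2] p [0.6509 0.0092 0.3289]
lamp c [0.5296 0.3303] yaw 11.5 size [57.9 58.3] [ 4.  0. -2. -0.]
[array([ 0.73,  0.59,  2.  , -2.94,  3.04]), array([1.85, 0.55, 1.  , 1.77, 1.47]), array([ 2.49,  0.27,  3.  , -1.37, -1.67]), array([ 6.24,  0.09,  0.  ,  0.2 , -0.1 ])]
grip t 65.1 w 0.023 F [-0.9  1.2  4.8] p [0.5299 0.3308 0.1931]
lift t 65.9 w 0.0233 F [ 0.7  0.5 -0.9] p [0.5294 0.3296 0.3207]
hand edge 32.5 profile [33.  33.  32.5 32.5 18.5 18.5 18.5 18.5 32.5 32.5 32.5 32.5]
over t 67.1 w 0.0234 F [ 0.4  0.2 -0.7] p [0.6569 0.0727 0.34  ]
hand edge 46.5 profile [33.  32.5 33.  50.  50.  46.5 46.  50.  50.  50.  33.  33. ]
```

View pics/v3.png

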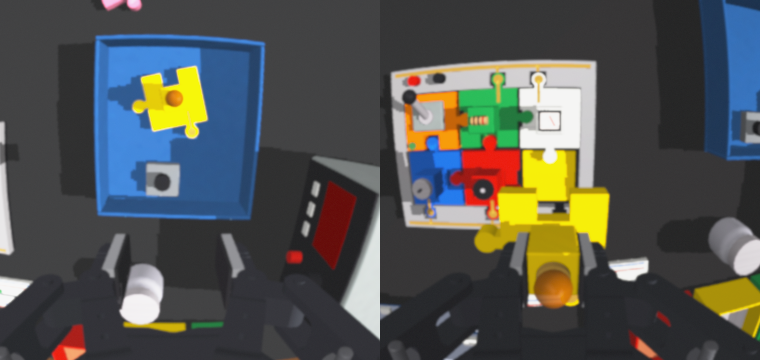

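All four are in and interlocked, and the lamp is held straight, its socket facing the meter's tab. Insert, then look straight down before switching on.

```bash
python3 ins.py lamp && cat > chk.py <<'E'
from act import *
import sys
over(BC,np.pi,.42); s=snap('wrist','c_'+sys.argv[1]); st('chk')
cv2.imwrite(f'pics/o_{sys.argv[1]}.png',ortho(s,BC,.02,.13,BY)[:,:,::-1])
for n,pl in PL.items():
    try:
        r=block(s,n,bw(*pl),.02); e=(RB.T@(r[0]-bw(*pl)))*1e3; print(n,'err mm',e.round(1),'yaw err',np.degrees(wrap(r[1]-BY)).round(1),np.round(r[2],1))
    except Exception as ex: print(n,ex)
E
python3 chk.py 1
```

```text
in [-1.7  0.4  8.7]
home t 69.9 w 0.0229 F [-1.9 -0.1  7.5] p [0.6581 0.0705 0.1969]
left t 71.0 w 0.0463 F [-0.1 -0.8 -0.3] p [0.6572 0.0696 0.3288]
chk t 71.5 w 0.0457 F [ 0.1 -0.4  0.3] p [0.698  0.0128 0.4173]
lamp err mm [-0.4  0.3] yaw err -0.2 [59.1 58.9]
buzzer err mm [-0.8  0.8] yaw err -90.2 [58.3 58.7]
motor err mm [-0.8  1.2] yaw err 0.3 [58.3 58.8]
meter err mm [-8.9  7.5] yaw err -0.2 [97.3 75.6]
resistor err mm [-0.4  0.6] yaw err 90.3 [58.3 59. ]
```

View pics/o_1.png

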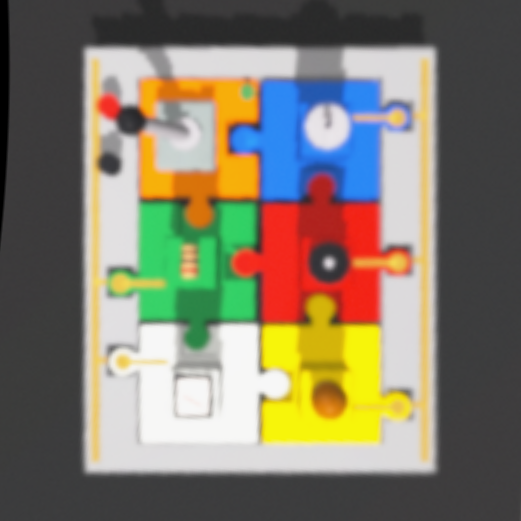

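All five tabs interlock and the gold tabs sit in the rails. Position errors are up to about 1 mm. The ±90° "yaw errors" and the meter figure come from masks merging with same-colour neighbours and the rails; the picture contradicts them. Now the toggle goes on.

```bash
python3 - <<'E'
from act import *
push(-.052,.004,zt=.052)
E
python3 chk.py 2
```

```text
[(np.float64(-48.9), np.float64(0.4)), (np.float64(-45.8), np.float64(0.5)), (np.float64(-42.7), np.float64(-0.8)), (np.float64(-39.6), np.float64(-2.4)), (np.float64(-36.4), np.float64(-0.9)), (np.float64(-33.3), np.float64(-0.0)), (np.float64(-30.2), np.float64(1.0)), (np.float64(-27.1), np.float64(-0.3)), (np.float64(-24.0), np.float64(0.4)), (np.float64(-20.9), np.float64(-0.0)), (np.float64(-17.8), np.float64(0.1)), (np.float64(-14.7), np.float64(-0.8)), (np.float64(-11.6), np.float64(-1.3)), (np.float64(-8.4), np.float64(-1.2)), (np.float64(-5.3), np.float64(-4.5)), (np.float64(-2.2), np.float64(-9.1))] 77.8833
chk t 79.4 w -0.0002 F [-0.3 -0.1 -0. ] p [0.6978 0.0112 0.4175]
lamp err mm [-0.4  0.3] yaw err -0.2 [59.1 58.9]
buzzer err mm [-0.8  0.8] yaw err -90.2 [58.4 58.7]
motor err mm [-0.8  1.2] yaw err -0.2 [58.2 58.8]
meter err mm [-8.9  7.4] yaw err 0.3 [97.5 75.6]
resistor err mm [-0.4  0.6] yaw err 90.3 [58.3 59. ]
```

View pics/c_2.png

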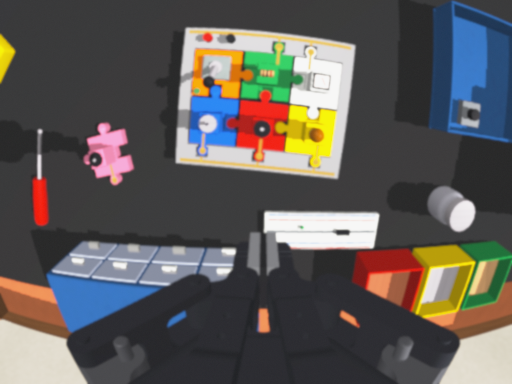

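The toggle knob at (208,82) leans to the far side and was pushed to its stop. All five blocks are seated and the spare is in the bin at (470,115).

```bash
python3 -c "
from act import *
env.hold(.3); st('end'); env.sign_off()"
```

```text
end t 79.7 w 0.0001 F [-0.   0.4  0.1] p [0.6984 0.0117 0.4195]
the job is handed in; nothing more can be done
```

The board is set up and handed in at about 80 s of the 208 s allowed. I switched the toggle off first. Then I fitted the resistor, motor, meter, buzzer and the lamp from the bin, and pushed the toggle fully on to its stop. All four bench blocks were present. The meter had been knocked about 4 cm aside, but I looked again before grasping and found it.

**What the last checks showed:**
- **Fit:** in the last pictures all tabs interlock and the gold tabs sit in the rails. Four blocks measured within about 1.5 mm of their places.
- **Seating:** motor, meter, buzzer and lamp each met the board floor with about 8 N at the right height. I let the resistor go about 2 mm above home and it dropped in. I judged it flush from the pictures only, not by force.
- **Toggle:** it reached its far stop with about 9 N, and the picture shows it leaning to the far side.
- **Bench:** the grey spare is still in the bin. I did not measure the other bystanders again, but the ones in the last picture look unmoved, and all carries were made well above them.

**Checks that disagreed:** the numeric check gave wrong values for the meter (about 9 mm off, oversized). It also gave 90° yaw errors for the buzzer and resistor. These come from the colour masks merging with the white rails and with neighbouring tabs, and the pictures contradict them, so the meter's fit rests on its picture and its insertion force.

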